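# Raise the picture stand's post to the height pointer

### The arm

A 6-joint arm with a two-finger parallel gripper is mounted at the origin on the work surface. World frame = base frame: x ahead of the robot, y to its left, z up, the work surface at z = 0. Lengths are in m, angles in degrees, forces in N, time in s.
With the tool pointing down it reaches from about 0.375 to 0.9 m from the base axis. Payload 3.1 kg.
Tool frame: the origin (TCP) lies midway between the tips of the shut fingers; the grasp point (between the pads) lies 19 mm behind it; z points along the fingers, y is the line along which they close (so a half turn about z gives the same grasp; the last joint's range is limited). The gripper opens to 87 mm and grips with 3 to 60 N. Pads are 19 mm wide; open, the fingers measure 117 mm over their backs; the gripper's body (75 mm by 190 mm) begins 51 mm behind the grasp point.
Start: joints at [65.69, 30.224, 82.088, -0, 67.689, -10.227], TCP at [0.152, 0.606, 0.196] pointing down, gripper open.
Joint ranges: [-176.69, 176.69], [-43.24, 126.21], [12.49, 139.97], [-82, 262], [0, 151.66], [-163.58, 163.58]. Speed limits (degrees/s): [159.86, 159.86, 180, 180, 180, 180].

### API

Orientations are given as a 3x3 rotation matrix whose columns are the frame's x, y, z axes.
In Python, from rig import read_state, capture, camera_info, hand_in gives the robot as it stands.
- The arm moves only by the tool drive_tool, never from a script. Its argument "motion" is a list of rows, each a list of 2 entries, a list of its own where there are three numbers: the shift along the tool's x, y, z in mm, then the turn, a rotation vector about the tool's x, y, z in rad. A call has 1 to 5 rows; each row shifts and turns the commanded pose from where the row before left it, along the tool's axes as they then stand; what a row does not reach is not made up. A row lasts 1/10 s, in which the tool goes at most 50 mm and 8.59 degrees, less where a joint would pass 70% of its speed; a pose out of reach is approached as far as the arm can. A call is refused whole if a number of a shift passes 50 or a number of a turn 0.15, either way. A call with a gripper value outside its range is refused whole. "gripper" is the opening, from 0 (shut) to 1 (fully open), set as the call begins (left out, the last holds). The fingers move at their own pace and stop on an object; the grip force is fixed at half the most. Time passes only in rows, so rows that do not move let the fingers close. It gives the time, the measured TCP pose, the force, the opening and the grip force at its end, in the units of the state.
- read_state(): the state, without advancing time (a new reading comes with each control period).
- capture(name): name is "scene" or "side" or "wrist"; returns the picture (384x512x3 uint8, red, green, blue); there is no depth.
- camera_info(name): a dict with "fovy" (degrees; the focal length in pixels is half the picture's height over the tangent of half this angle, whatever the lens; pixels are square), "cx", "cy" (the principal point, pixels), "xyz" and "orientation" of the camera in the world; the wrist camera has in their place "T_tool_cam" (4x4, takes a point from camera to tool coordinates, whose origin is the TCP and whose axes are the flange's). Camera axes: x right, y down, z forward; pixel columns grow to the right and rows downward; lengths in m; the calibration is good to about 2 mm. The wrist camera is an equidistant fisheye: a pixel r from the principal point sees the ray r / f radians off the axis. A picture is of the moment at which its call begins: read the wrist's pose just before it. camera_info takes no time and is no camera call.
- hand_in(): hands the job in; it is judged then, once.
The state is a dict: "time_s": time; "joint_positions": joint angles; "qvel": joint speeds; "tau": joint torques, N m; "position": TCP position; "tcp_rot": TCP orientation; "force": force on the tool from outside, world axes, zero at the start; "moment": the same for the moment, N m; "opening": opening from 0.0 (shut) to 1.0 (fully open); "grasp_force": force on a finger pad.
Only numpy, scipy, OpenCV 4.12 (cv2) and the standard library are available. Lean on these libraries where they do the work, as an engineer would, in place of code of your own. Each camera call takes 0.05 s, during which the arm holds its last target. There are 200 camera calls.

### The job

Slide the black latch of the picture stand all the way back from the post to its end stop, then take the post by its blue clip head and draw it straight and gently up in its sleeve until the top of the head is level with the tip of the red pointer. Do not pull it out of the sleeve or wrench it sideways, leave the latch back, and leave the pointer, the two bottles and the cup where they are. Finish while still holding the post at that height, so that a pupil can tighten the clamp screw.

Things in the scene. Friction and masses are not known exactly. Their poses are not given: they have to be found in the camera images.
- stand: Picture stand screwed to the table: wooden base 120 x 360 x 12 mm, on it an upright aluminium sleeve 40 mm square. Origin on the sleeve's axis at table height; z up. +y points along the latch track, 26 mm wide, 115 mm high, with an end stop 16 mm higher at y = 161 mm. At y = -155 mm a height column 14 mm square, 250 mm tall. A thumbscrew sticks out 42 mm to -x, 50 mm up.
- mouth (a point): Centre of the sleeve's square mouth, 115 mm above the table; the bore is 18 x 18 mm and 103 mm deep. Axes as the stand's.
- latch (a joint): Latch position in m: 0 = pushed up to the post, its steel tongue over the post's flange so that the post cannot rise; 0.05 = all the way back on its end stop, along the stand's +y. Rubs with about 2 N and stays where it is left; it starts between 0 and 0.008.
- latch_grip (a point): Centre of the latch's black grip block, 26 x 22 x 46 mm (stand's x, y, z), standing on the track, its top 161 mm above the table; moves with the latch. A steel tongue 6 mm thick reaches 52 mm from here towards the post (-y), 10 to 16 mm above the track.
- head (a point): Centre of the post's blue clip head, 28 x 34 x 42 mm (stand's x, y, z), fixed on top of the post and above its steel flange; 144 mm above the table at the start. Axes as the stand's at the start.
- head_top (a point): Centre of the flat top of the blue head, 21 mm above the head's centre; 165 mm above the table at the start.
- foot (a point): Centre of the post's lower end, 129 mm below the head's centre, inside the sleeve.
- pointer_tip (a point): Tip of the red pointer that marks the wanted height of the head's top: it sits on the height column and points to the post (+y), its tip 80 mm from the sleeve's axis; 195 to 230 mm above the table, different every time. It slides if pushed.
- bottle_a_mid (a point): Centre of the white bottle with a white cap, 42 mm diameter, 85 mm tall, loose near the stand; leave alone.
- bottle_b_mid (a point): Centre of the white bottle with a red cap, 42 mm diameter, 85 mm tall, loose near the stand; leave alone.
- cup_mid (a point): Centre of the yellow cup, 60 mm across, 60 mm tall, loose near the stand; leave alone.
- post: Loose steel bar 16 x 16 x 100 mm in the sleeve, 1 mm play each side, too snug to turn; origin at its foot, z up. On it a flange 8 mm thick, 28 mm wide, reaching 36 mm from the axis to the stand's +y, which rests on the sleeve's mouth at the start, and the blue head. About 0.33 kg in all; slides back down if let go.
Mind the look-alikes: they are no part of the job. Several things have the shape of the post; the one meant has the colours described above.

How it is judged:
By the outcome, as a careful person would: the job done as asked, in the order asked, and still so for the second after the job is handed in, while the arm keeps its last pose, push and grip.
It also fails if it takes over 58 s, if anything falls off the work surface, if the arm or the gripper's body presses on something with over 40 N, if the wrist force passes 120 N, or if a joint passes its speed limit or range.

## Working session

There is one attempt and no reset: what is moved stays moved. The work goes in short steps, Python scripts to look and compute and a tool call to move; the robot and the scene stay as the last step left them, time stands still between calls to the robot, and variables do not carry over. Pictures are saved under pics/ and viewed, at most 10 in all, crops included, and the job is handed in when it is done.

Besides the shell and the picture viewer there is one more tool, called after "Request:" as name(argument=value, ...) on one line, values as JSON. drive_tool: Moves the arm, as the interface text tells. Its arguments: {"type":"object","properties":{"motion":{"type":"array","items":{"type":"array"}},"gripper":{"type":"number"}},"required":["motion"]}

```bash
mkdir -p pics; ls
python3 - <<'E'
from rig import *
import cv2
for n in("scene","side","wrist"):
    im=capture(n); cv2.imwrite(f"pics/{n}0.png",im[:,:,::-1]); print(n,camera_info(n))
s=read_state(); print(s)
E
```

```text
pics
scene {'fovy': 44.50534569902774, 'cx': 268.1295411934593, 'cy': 193.12303547853466, 'xyz': array([1.11375229, 0.31926691, 0.86693014]), 'orientation': array([[-0.5392541 ,  0.61983627, -0.57009474],
       [ 0.84197639,  0.41029437, -0.35033454],
       [ 0.01675661, -0.66892565, -0.74314043]])}
side {'fovy': 47.74679135986411, 'cx': 250.26738638512245, 'cy': 190.54476904294225, 'xyz': array([ 0.08721847, -0.64355091,  0.5654312 ]), 'orientation': array([[ 0.78102769, -0.29823922,  0.54867943],
       [-0.62439905, -0.38844799,  0.67766805],
       [ 0.01102623, -0.87187242, -0.48960892]])}
wrist {'fovy': 65.70646984690485, 'cx': 251.13890075279636, 'cy': 198.43086310518038, 'T_tool_cam': array([[ 7.82672440e-04, -9.52256586e-01, -3.05297856e-01,
         8.39180964e-02],
       [ 9.99999667e-01,  6.74804188e-04,  4.58848447e-04,
         1.03876251e-03],
       [-2.30925184e-04, -3.05298114e-01,  9.52256798e-01,
        -1.88663614e-01],
       [ 0.00000000e+00,  0.00000000e+00,  0.00000000e+00,
         1.00000000e+00]])}
{'time_s': 0.15, 'joint_positions': array([ 6.56895860e+01,  3.02684096e+01,  8.21416463e+01, -2.20860166e-03,
        6.76889874e+01, -1.02265785e+01]), 'qvel': array([ 0.01684547, -0.08704799, -0.35483332, -0.10094576, -0.03653488,
        0.07070993]), 'tau': array([ 7.67274669e-04, -4.40432453e+01, -1.76842189e+01,  6.33833930e-02,
        5.52658027e-02, -1.07071569e-04]), 'position': array([0.15180117, 0.60563759, 0.19526668]), 'tcp_rot': array([[-9.69944182e-01,  2.43326574e-01, -6.79143288e-04],
       [ 2.43327370e-01,  9.69942917e-01, -1.59003155e-03],
       [ 2.71833291e-04, -1.70749600e-03, -9.99998505e-01]]), 'force': array([-0.86081272,  0.28949248, -0.42810549]), 'moment': array([ 0.00250225,  0.00995161, -0.03381614]), 'grasp_force': 0.0, 'opening': 1.0011178964015113}
```

Run:
```python
import cv2,numpy as np
a=cv2.imread("pics/scene0.png");b=cv2.imread("pics/side0.png")
cv2.imwrite("pics/s1.png",cv2.resize(a,(800,600),interpolation=cv2.INTER_CUBIC));cv2.imwrite("pics/s2.png",cv2.resize(b,(800,600),interpolation=cv2.INTER_CUBIC))
```

```text
(no output)
```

View pics/s1.png

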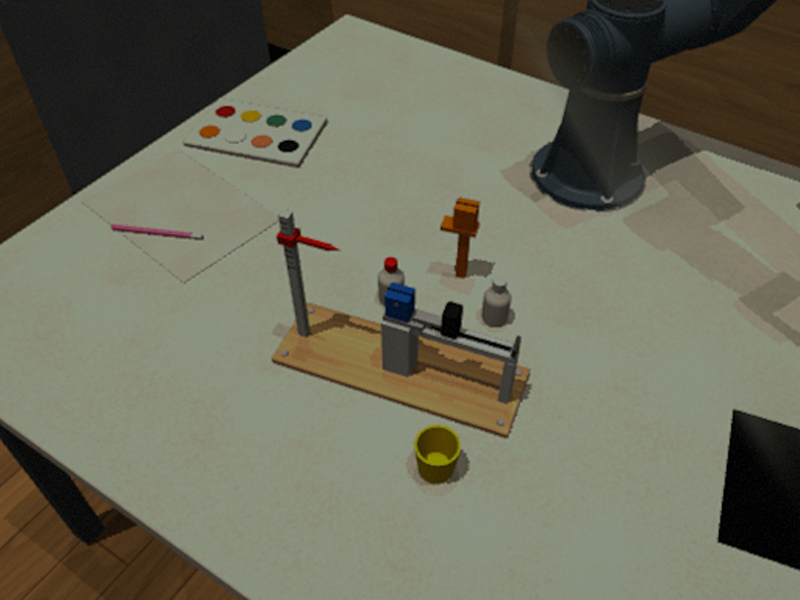

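View pics/s2.png

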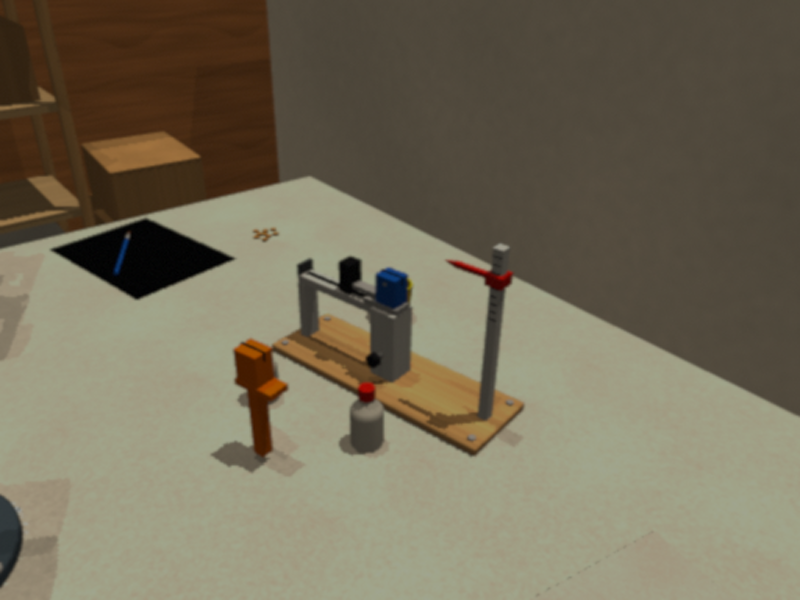

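Both views show the stand with its blue head at (400,302) in scene and (392,288) in side. The black latch block is at (452,320) and the red pointer at (290–338, 240–249), both in scene. There are two post shapes: the orange one at (462,235) and the blue-headed one in the sleeve. The blue one fits the description, so I'll confirm it in enlarged crops.

Run:
```python
import cv2,numpy as np
a=cv2.imread("pics/scene0.png");b=cv2.imread("pics/side0.png")
c1=a[130:280,165:345]; c2=b[150:295,165:345]
f=lambda c:np.clip(cv2.resize(c,None,fx=4,fy=4,interpolation=cv2.INTER_CUBIC)*1.4,0,255)
cv2.imwrite("pics/c1.png",f(c1)); cv2.imwrite("pics/c2.png",f(c2))
```

```text
[ WARN:0@0.024] global loadsave.cpp:1063 imwrite_ Unsupported depth image for selected encoder is fallbacked to CV_8U.
```

View pics/c1.png

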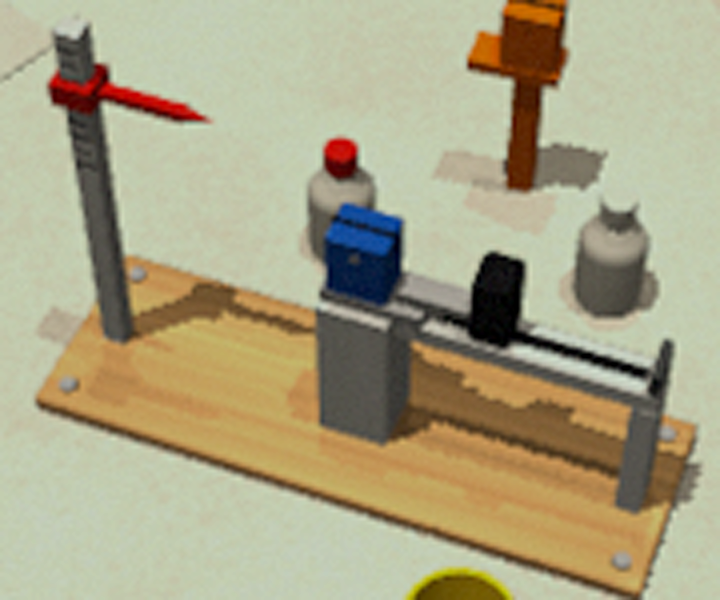

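View pics/c2.png

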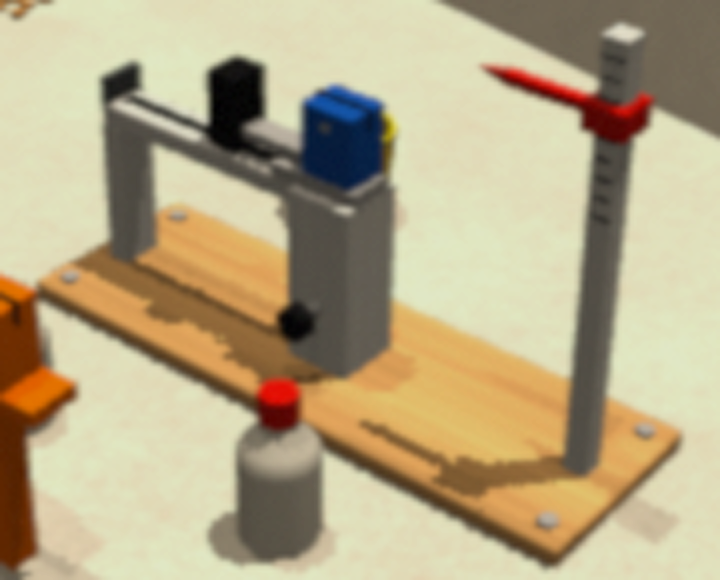

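```bash
cat > h.py <<'E'
import numpy as np
from rig import *
def proj(n,P):
    c=camera_info(n); p=(np.atleast_2d(P)-c["xyz"])@c["orientation"]
    f=192/np.tan(np.radians(c["fovy"]/2)); return p[:,:2]/p[:,2:]*f+[c["cx"],c["cy"]]
E
python3 - <<'E'
from h import *
from scipy.optimize import least_squares
obs=[("scene",72,30,0),("scene",367,226,1),("scene",210,121,2),("scene",501,268,3),("side",623,34,0),("side",343,101,1),("side",483,67,2),("side",237,69,3)]
def pts(p):
    x,y,a,zp,ly=p; L=np.array([[0,-.155,.25],[0,0,.165],[0,-.08,zp],[0,ly,.161]])
    c,s=np.cos(a),np.sin(a); return L@np.array([[c,s,0],[-s,c,0],[0,0,1]])+[x,y,0]
def res(p):
    W=pts(p);r=[]
    for n,u,v,i in obs:
        o=np.array([165+u/4,(130 if n=="scene" else 150)+v/4])-.4
        r+=list(proj(n,W[i])[0]-o)
    return r
for a0 in(0,1.5,3,-1.5):
    s=least_squares(res,[.6,.0,a0,.21,.06]); print(s.cost,s.x,np.degrees(s.x[2]))
print(np.round(s.fun.reshape(-1,2),1)); print(pts(s.x))
E
```

```text
3.29037739829762 [ 0.57388072 -0.04228751  0.22239943  0.21200469  0.07241489] 12.742548577448458
3.2903773982975912 [ 0.57388072 -0.04228751  0.22239943  0.21200469  0.07241489] 12.74254870372961
3.2903773982974798 [ 0.57388072 -0.04228751  0.22239943  0.21200469  0.07241489] 12.742548671501657
3.2903773982975473 [ 0.57388072 -0.04228751  0.22239943  0.21200469  0.07241489] 12.742548576750822
[[-0.3 -0.3]
 [-0.5  0.4]
 [ 1.3  0.3]
 [-0.4  0.7]
 [ 1.1  0.3]
 [ 0.   1. ]
 [-1.  -0.4]
 [-0.4  0.5]]
[[ 0.60806916 -0.19347002  0.25      ]
 [ 0.57388072 -0.04228751  0.165     ]
 [ 0.59152636 -0.12031719  0.21200469]
 [ 0.55790812  0.02834387  0.161     ]]
```

Request:
drive_tool(motion=[[[0, 0, -22], [0, 0, 0.147]], [[0, 0, -22], [0, 0, 0.147]], [[0, 0, -22], [0, 0, 0.147]], [[0, 0, -22], [0, 0, 0.147]], [[0, 0, -22], [0, 0, 0.147]]], gripper=1)

```text
time_s: 0.65
position: [0.1519, 0.6058, 0.3065]
tcp_rot: [[-0.551, 0.834, -0.0], [0.834, 0.551, -0.001], [-0.001, -0.001, -1.0]]
force: [0.6, 0.4, -0.3]
opening: 1.0
grasp_force: 0.0
```

Request:
drive_tool(motion=[[[0, 0, 0], [0, 0, 0.123]], [[0, 0, 0], [0, 0, 0.123]], [[0, 0, 0], [0, 0, 0.122]], [[-30, 12, 0], [0, 0, 0]], [[-40, 16, 0], [0, 0, 0]]])

```text
time_s: 1.15
position: [0.1943, 0.5443, 0.3053]
tcp_rot: [[-0.223, 0.975, -0.0], [0.975, 0.223, -0.0], [-0.0, -0.0, -1.0]]
force: [0.4, -0.6, 0.5]
opening: 1.001
grasp_force: 0.0
```

Request:
drive_tool(motion=[[[-40, 17, 0], [0, 0, 0]], [[-40, 17, 0], [0, 0, 0]], [[-40, 17, 0], [0, 0, 0]], [[-40, 17, 0], [0, 0, 0]], [[-40, 17, 0], [0, 0, 0]]])

```text
time_s: 1.65
position: [0.3222, 0.3661, 0.3059]
tcp_rot: [[-0.221, 0.975, -0.0], [0.975, 0.221, -0.0], [-0.0, -0.0, -1.0]]
force: [-0.0, -0.0, 0.2]
opening: 0.996
grasp_force: 0.0
```

Request:
drive_tool(motion=[[[-40, 17, 0], [0, 0, 0]], [[-40, 17, 0], [0, 0, 0]], [[-40, 17, 0], [0, 0, 0]], [[-40, 17, 0], [0, 0, 0]], [[-40, 17, 0], [0, 0, 0]]])

```text
time_s: 2.15
position: [0.4492, 0.1897, 0.3059]
tcp_rot: [[-0.22, 0.975, -0.0], [0.975, 0.22, 0.0], [0.0, -0.0, -1.0]]
force: [0.4, 0.5, -0.8]
opening: 0.999
grasp_force: 0.0
```

Request:
drive_tool(motion=[[[-40, 16, 0], [0, 0, 0]], [[-40, 16, 0], [0, 0, 0]], [[-40, 16, 0], [0, 0, 0]], [[-40, 15, 0], [0, 0, 0]], [[-21, 8, 0], [0, 0, 0]]])

```text
time_s: 2.65
position: [0.5594, 0.0273, 0.3056]
tcp_rot: [[-0.218, 0.976, 0.0], [0.976, 0.218, -0.001], [-0.001, 0.0, -1.0]]
force: [0.2, 0.7, -0.6]
opening: 0.998
grasp_force: 0.0
```

Run:
```python
from h import *
import cv2
s=read_state(); print(s["position"],s["joint_positions"])
im=capture("wrist"); cv2.imwrite("pics/w1.png",cv2.resize(im[:,:,::-1],(800,600),interpolation=cv2.INTER_CUBIC))
np.savez("w1.npz",p=s["position"],R=s["tcp_rot"])
# predicted pixels
c=camera_info("wrist");T=c["T_tool_cam"]
f=192/np.tan(np.radians(c["fovy"]/2))
def wp(P):
    t=s["tcp_rot"].T@(P-s["position"]); q=T[:3,:3].T@(t-T[:3,3]); r=np.hypot(q[0],q[1]); th=np.arctan2(r,q[2])
    return (np.array([c["cx"],c["cy"]])+f*th*q[:2]/r)*1.5625
for P in([.5739,-.0423,.165],[.5579,.0283,.161],[.5915,-.1203,.212],[.6081,-.1935,.25]): print(wp(np.array(P)))
```

```text
[0.55940425 0.02725651 0.3055804 ] [-8.61151879e+00  1.88061168e+01  8.32292227e+01 -5.09839991e-02
  7.79359703e+01 -2.11643326e+01]
[389.62375843 371.72063435]
[389.17737904 280.36120932]
[389.89174015 489.64735299]
[390.34523886 586.61356889]
```

View pics/w1.png

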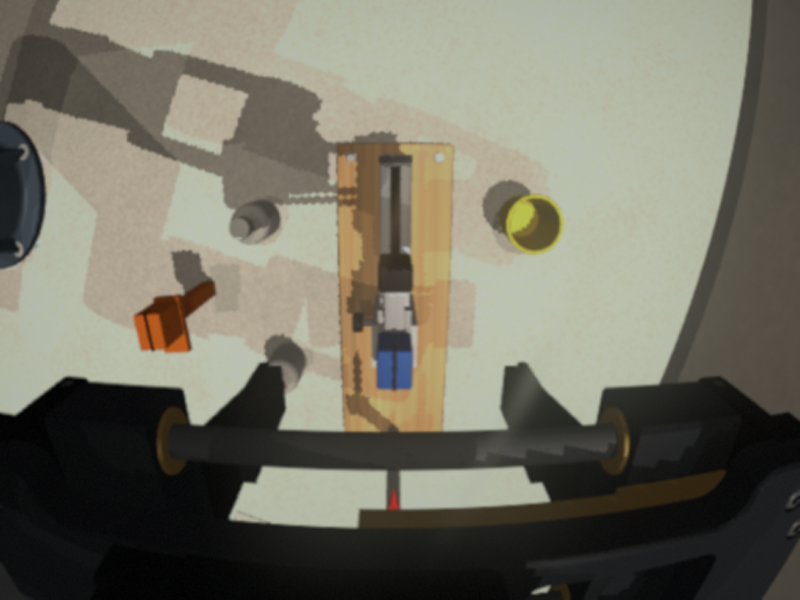

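The wrist view shows the head at (395,370), the latch block at (395,279), the pointer tip at (394,490) and the board aligned with the tool. All of it sits about 5 px to +x of my estimate, so I'll shift a little and go down over the latch.

Request:
drive_tool(motion=[[[0.5, 1, 35], [0, 0, 0]], [[0.5, 1, 40], [0, 0, 0]], [[0, 0, 40], [0, 0, 0]], [[0, 0, 35], [0, 0, 0]], [[0, 0, 15], [0, 0, 0]]])

```text
time_s: 3.2
position: [0.5564, 0.0325, 0.1374]
tcp_rot: [[-0.22, 0.975, -0.007], [0.975, 0.22, 0.001], [0.003, -0.007, -1.0]]
force: [-0.4, 0.8, 0.7]
opening: 1.002
grasp_force: 0.0
```

Request:
drive_tool(motion=[[[0, 0, 8], [0, 0, 0]], [[0, 0, 0], [0, 0, 0]], [[0, 0, 0], [0, 0, 0]]])

```text
time_s: 3.5
position: [0.5602, 0.0319, 0.1339]
tcp_rot: [[-0.22, 0.975, 0.002], [0.975, 0.22, -0.0], [-0.001, 0.002, -1.0]]
force: [0.6, -0.3, 0.4]
opening: 1.0
grasp_force: 0.0
```

Run:
```python
from h import *
import cv2
s=read_state(); print(s["position"],s["force"])
im=capture("wrist"); cv2.imwrite("pics/w2.png",cv2.resize(im[150:384,100:412,::-1],(800,600),interpolation=cv2.INTER_CUBIC))
```

```text
[0.56024373 0.03190347 0.1339112 ] [ 0.60907126 -0.2711194   0.40628007]
```

View pics/w2.png

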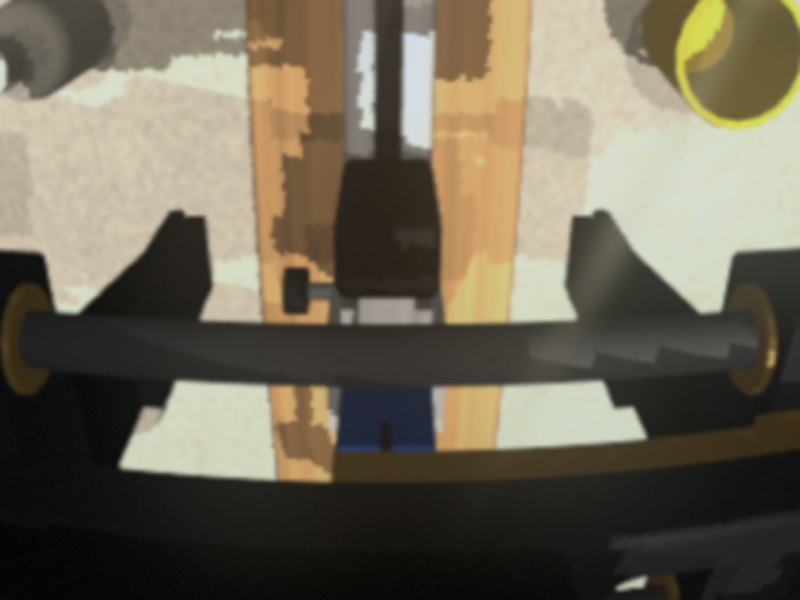

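The block (335–440) is centred between the fingers (211 and 567), so I'll lower 5 mm and close.

Request:
drive_tool(motion=[[[-2, 0, 3], [0, 0, 0]], [[0, 0, 2], [0, 0, 0]]])

```text
time_s: 3.75
position: [0.5607, 0.0296, 0.1288]
tcp_rot: [[-0.22, 0.975, 0.002], [0.975, 0.22, -0.0], [-0.001, 0.002, -1.0]]
force: [0.3, 0.6, 0.4]
opening: 1.002
grasp_force: 0.0
```

Request:
drive_tool(motion=[[[0, 0, 0], [0, 0, 0]], [[0, 0, 0], [0, 0, 0]], [[0, 0, 0], [0, 0, 0]], [[0, 0, 0], [0, 0, 0]], [[0, 0, 0], [0, 0, 0]]], gripper=0.2)

```text
time_s: 4.25
position: [0.56, 0.0299, 0.1281]
tcp_rot: [[-0.22, 0.975, 0.0], [0.975, 0.22, -0.0], [-0.0, 0.0, -1.0]]
force: [-0.7, -0.1, -0.6]
opening: 0.629
grasp_force: 0.0
```

Request:
drive_tool(motion=[[[0, 0, 0], [0, 0, 0]], [[0, 0, 0], [0, 0, 0]], [[0, 0, 0], [0, 0, 0]], [[0, 0, 0], [0, 0, 0]], [[0, 0, 0], [0, 0, 0]]])

```text
time_s: 4.75
position: [0.5604, 0.03, 0.1281]
tcp_rot: [[-0.22, 0.976, 0.001], [0.976, 0.22, 0.0], [0.0, 0.001, -1.0]]
force: [1.4, 0.7, -0.3]
opening: 0.294
grasp_force: 30.0
```

Request:
drive_tool(motion=[[[3, 0, 0], [0, 0, 0]], [[4, 0, 0], [0, 0, 0]], [[4, 0, 0], [0, 0, 0]], [[4, 0, 0], [0, 0, 0]], [[4, 0, 0], [0, 0, 0]]])

```text
time_s: 5.25
position: [0.5563, 0.0487, 0.1281]
tcp_rot: [[-0.22, 0.975, 0.001], [0.975, 0.22, -0.0], [-0.0, 0.001, -1.0]]
force: [1.7, -2.2, -3.0]
opening: 0.296
grasp_force: 30.0
```

Request:
drive_tool(motion=[[[4, 0, 0], [0, 0, 0]], [[4, 0, 0], [0, 0, 0]], [[4, 0, 0], [0, 0, 0]], [[4, 0, 0], [0, 0, 0]], [[3, 0, 0], [0, 0, 0]]])

```text
time_s: 5.75
position: [0.5522, 0.0673, 0.1281]
tcp_rot: [[-0.22, 0.975, 0.001], [0.975, 0.22, 0.0], [-0.0, 0.001, -1.0]]
force: [5.3, -0.5, -4.2]
opening: 0.294
grasp_force: 30.0
```

Request:
drive_tool(motion=[[[1, 0, 0], [0, 0, 0]], [[1, 0, 0], [0, 0, 0]], [[1, 0, 0], [0, 0, 0]], [[1, 0, 0], [0, 0, 0]], [[0, 0, 0], [0, 0, 0]]])

```text
time_s: 6.25
position: [0.5514, 0.0712, 0.1281]
tcp_rot: [[-0.22, 0.975, 0.002], [0.975, 0.22, 0.0], [-0.0, 0.002, -1.0]]
force: [5.3, -0.9, -3.7]
opening: 0.295
grasp_force: 30.0
```

Request:
drive_tool(motion=[[[1, 0.3, 0], [0, 0, 0]], [[1, 0.2, 0], [0, 0, 0]], [[1, 0, 0], [0, 0, 0]], [[0, 0, 0], [0, 0, 0]]])

```text
time_s: 6.65
position: [0.5507, 0.0742, 0.1281]
tcp_rot: [[-0.22, 0.975, 0.001], [0.975, 0.22, 0.0], [0.0, 0.001, -1.0]]
force: [5.1, 0.2, -3.4]
opening: 0.291
grasp_force: 30.0
```

Request:
drive_tool(motion=[[[1, 0, 0], [0, 0, 0]], [[1, 0, 0], [0, 0, 0]], [[0, 0, 0], [0, 0, 0]]])

```text
time_s: 6.95
position: [0.5503, 0.076, 0.1281]
tcp_rot: [[-0.22, 0.975, 0.001], [0.975, 0.22, 0.0], [-0.0, 0.001, -1.0]]
force: [4.7, -0.1, -3.6]
opening: 0.294
grasp_force: 30.0
```

Request:
drive_tool(motion=[[[1, 0, 0], [0, 0, 0]], [[1, 0, 0], [0, 0, 0]], [[0, 0, 0], [0, 0, 0]]])

```text
time_s: 7.25
position: [0.5499, 0.078, 0.1281]
tcp_rot: [[-0.22, 0.975, 0.001], [0.975, 0.22, 0.0], [0.0, 0.001, -1.0]]
force: [5.8, -0.4, -3.5]
opening: 0.295
grasp_force: 30.0
```

Request:
drive_tool(motion=[[[1, 0, 0], [0, 0, 0]], [[0, 0, 0], [0, 0, 0]]])

```text
time_s: 7.45
position: [0.5499, 0.0782, 0.1281]
tcp_rot: [[-0.221, 0.975, 0.001], [0.975, 0.221, -0.001], [-0.001, 0.001, -1.0]]
force: [5.3, -2.4, -3.3]
opening: 0.293
grasp_force: 30.0
```

Request:
drive_tool(motion=[[[1, 0, 0], [0, 0, 0]], [[1, 0, 0], [0, 0, 0]], [[0, 0, 0], [0, 0, 0]]])

```text
time_s: 7.75
position: [0.5499, 0.0783, 0.1281]
tcp_rot: [[-0.221, 0.975, 0.001], [0.975, 0.221, -0.004], [-0.005, 0.0, -1.0]]
force: [4.8, -7.5, -3.7]
opening: 0.296
grasp_force: 30.0
```

Request:
drive_tool(motion=[[[1, 0, 0], [0, 0, 0]], [[0, 0, 0], [0, 0, 0]]])

```text
time_s: 7.95
position: [0.5499, 0.0784, 0.1281]
tcp_rot: [[-0.222, 0.975, 0.002], [0.975, 0.222, -0.006], [-0.006, 0.0, -1.0]]
force: [5.0, -9.4, -5.8]
opening: 0.293
grasp_force: 30.0
```

Request:
drive_tool(motion=[[[-1, 0, 0], [0, 0, 0]], [[-1, 0, 0], [0, 0, 0]], [[0, 0, 0], [0, 0, 0]]])

```text
time_s: 8.25
position: [0.5499, 0.0783, 0.1281]
tcp_rot: [[-0.22, 0.975, 0.001], [0.975, 0.22, -0.002], [-0.002, 0.001, -1.0]]
force: [5.6, -4.8, -5.3]
opening: 0.297
grasp_force: 30.0
```

Request:
drive_tool(motion=[[[0, 0, 0], [0, 0, 0]], [[0, 0, 0], [0, 0, 0]], [[0, 0, 0], [0, 0, 0]], [[0, 0, 0], [0, 0, 0]], [[0, 0, 0], [0, 0, 0]]], gripper=1)

```text
time_s: 8.75
position: [0.5485, 0.08, 0.128]
tcp_rot: [[-0.221, 0.975, -0.001], [0.975, 0.221, 0.0], [0.0, -0.001, -1.0]]
force: [0.2, 0.2, 0.6]
opening: 0.666
grasp_force: 0.0
```

Request:
drive_tool(motion=[[[0, 0, 0], [0, 0, 0]], [[0, 0, 0], [0, 0, 0]], [[0, 0, 0], [0, 0, 0]], [[0, 0, 0], [0, 0, 0]], [[0, 0, 0], [0, 0, 0]]])

```text
time_s: 9.25
position: [0.5492, 0.0797, 0.128]
tcp_rot: [[-0.22, 0.975, -0.0], [0.975, 0.22, 0.0], [0.0, -0.0, -1.0]]
force: [0.2, -0.7, -0.7]
opening: 0.995
grasp_force: 0.0
```

Request:
drive_tool(motion=[[[-20, 0, 0], [0, 0, 0]], [[-30, 0, 0], [0, 0, 0]], [[-30, -0.5, 0], [0, 0, 0]], [[-25, 0, 0], [0, 0, 0]], [[-18, 0, 0], [0, 0, 0]]])

```text
time_s: 9.75
position: [0.5763, -0.0421, 0.1281]
tcp_rot: [[-0.219, 0.976, 0.0], [0.976, 0.219, -0.0], [-0.0, 0.0, -1.0]]
force: [0.3, 0.2, -0.3]
opening: 1.001
grasp_force: 0.0
```

Request:
drive_tool(motion=[[[0, 0, 0], [0, 0, 0]], [[0, 0, 0], [0, 0, 0]], [[0, 0, 0], [0, 0, 0]]])

```text
time_s: 10.05
position: [0.5751, -0.0391, 0.1279]
tcp_rot: [[-0.221, 0.975, -0.001], [0.975, 0.221, 0.001], [0.001, -0.001, -1.0]]
force: [-0.2, 0.5, 0.8]
opening: 1.001
grasp_force: 0.0
```

Run:
```python
from h import *
import cv2
s=read_state(); print(s["position"],s["force"])
a=capture("wrist")[150:384,100:412]; b=capture("side")[150:250,165:345]
im=np.vstack([cv2.resize(a,(400,300),interpolation=cv2.INTER_CUBIC),np.clip(cv2.resize(b,(540,300))[:, :400]*1.4,0,255).astype('uint8')])
cv2.imwrite("pics/w3.png",im[:,:,::-1])
```

```text
[ 0.57511942 -0.03910344  0.12790431] [-0.20299855  0.53253558  0.84420289]
```

View pics/w3.png

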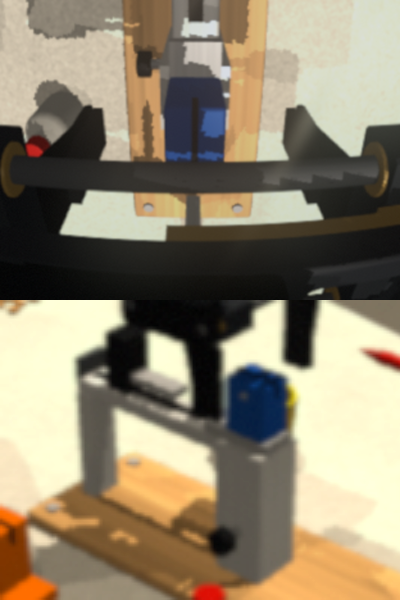

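The latch sits back at its end stop with its tongue clear. The head (163–227) is centred between the fingers (106 and 284), so I'll close on it.

Request:
drive_tool(motion=[[[-2, 0, 0], [0, 0, 0]], [[0, 0, 0], [0, 0, 0]], [[0, 0, 0], [0, 0, 0]], [[0, 0, 0], [0, 0, 0]], [[0, 0, 0], [0, 0, 0]]], gripper=0.2)

```text
time_s: 10.65
position: [0.5762, -0.0423, 0.128]
tcp_rot: [[-0.22, 0.975, -0.0], [0.975, 0.22, 0.0], [0.0, -0.0, -1.0]]
force: [0.5, -1.0, 0.2]
opening: 0.63
grasp_force: 0.0
```

Request:
drive_tool(motion=[[[0, 0, 0], [0, 0, 0]], [[0, 0, 0], [0, 0, 0]], [[0, 0, 0], [0, 0, 0]], [[0, 0, 0], [0, 0, 0]], [[0, 0, 0], [0, 0, 0]]])

```text
time_s: 11.15
position: [0.5762, -0.0424, 0.128]
tcp_rot: [[-0.22, 0.975, -0.0], [0.975, 0.22, -0.0], [-0.0, -0.0, -1.0]]
force: [-0.4, 0.1, 0.6]
opening: 0.319
grasp_force: 30.0
```

Request:
drive_tool(motion=[[[0, 0, -1], [0, 0, 0]], [[0, 0, -1], [0, 0, 0]], [[0, 0, -1], [0, 0, 0]], [[0, 0, 0], [0, 0, 0]]])

```text
time_s: 11.55
position: [0.5761, -0.0422, 0.1309]
tcp_rot: [[-0.22, 0.975, -0.0], [0.975, 0.22, 0.0], [0.0, -0.0, -1.0]]
force: [-0.5, -0.0, -3.8]
opening: 0.315
grasp_force: 30.0
```

Request:
drive_tool(motion=[[[0, 0, -2], [0, 0, 0]], [[0, 0, -2], [0, 0, 0]], [[0, 0, -2], [0, 0, 0]], [[0, 0, -2], [0, 0, 0]], [[0, 0, -2], [0, 0, 0]]])

```text
time_s: 12.05
position: [0.5763, -0.0423, 0.1413]
tcp_rot: [[-0.22, 0.975, 0.0], [0.975, 0.22, -0.0], [-0.0, 0.0, -1.0]]
force: [-0.6, 0.7, -4.0]
opening: 0.314
grasp_force: 30.0
```

Request:
drive_tool(motion=[[[0, 0, -3], [0, 0, 0]], [[0, 0, -3], [0, 0, 0]], [[0, 0, -3], [0, 0, 0]], [[0, 0, -3], [0, 0, 0]], [[0, 0, -3], [0, 0, 0]]])

```text
time_s: 12.55
position: [0.5763, -0.0423, 0.1564]
tcp_rot: [[-0.22, 0.975, 0.0], [0.975, 0.22, -0.0], [-0.0, 0.0, -1.0]]
force: [0.2, -0.4, -3.8]
opening: 0.318
grasp_force: 30.0
```

Request:
drive_tool(motion=[[[0, 0, -3], [0, 0, 0]], [[0, 0, -3], [0, 0, 0]], [[0, 0, -2], [0, 0, 0]], [[0, 0, -2], [0, 0, 0]], [[0, 0, -2], [0, 0, 0]]])

```text
time_s: 13.05
position: [0.5762, -0.0423, 0.1681]
tcp_rot: [[-0.22, 0.975, -0.0], [0.975, 0.22, 0.0], [0.0, -0.0, -1.0]]
force: [0.9, -0.0, -4.1]
opening: 0.318
grasp_force: 30.0
```

Request:
drive_tool(motion=[[[0, 0, -2], [0, 0, 0]], [[0, 0, -1], [0, 0, 0]], [[0, 0, 0], [0, 0, 0]], [[0, 0, 0], [0, 0, 0]]])

```text
time_s: 13.45
position: [0.5762, -0.0423, 0.171]
tcp_rot: [[-0.22, 0.975, -0.0], [0.975, 0.22, 0.0], [0.0, -0.0, -1.0]]
force: [-0.5, 0.2, -4.4]
opening: 0.318
grasp_force: 30.0
```

Run:
```python
from h import *
import cv2
s=read_state(); print(s["position"],s["force"])
f=lambda b:np.clip(cv2.resize(b,None,fx=6,fy=6,interpolation=cv2.INTER_CUBIC)*1.4,0,255).astype('uint8')
a=capture("scene")[140:190,170:300]; b=capture("side")[145:195,230:360]
cv2.imwrite("pics/v4.png",np.vstack([f(a),f(b)])[:,:,::-1])
```

```text
[ 0.57618804 -0.04228529  0.17101694] [-0.53944258  0.19924788 -4.41547091]
```

View pics/v4.png

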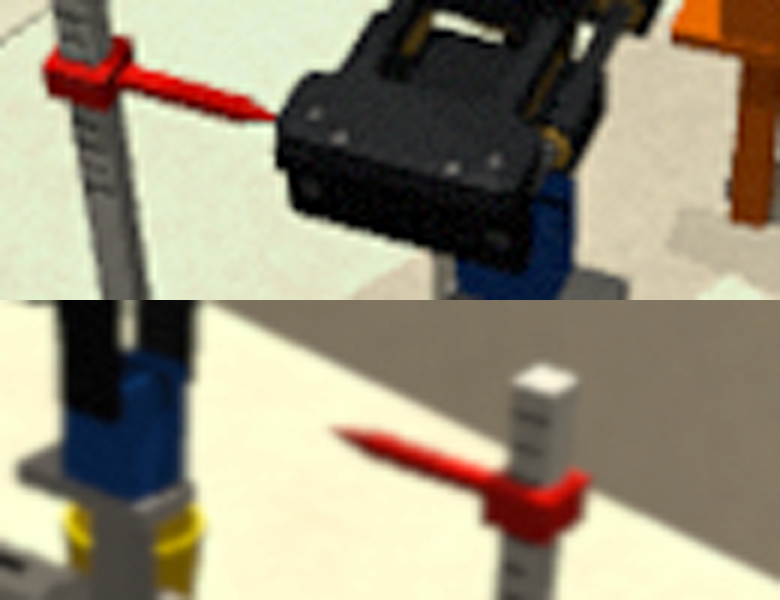

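Run:
```python
from h import *
from scipy.optimize import least_squares
obs=[("scene",72,30,0),("scene",367,226,1),("scene",210,121,2),("scene",501,268,3),("side",623,34,0),("side",343,101,1),("side",483,67,2),("side",237,69,3)]
def mk(off,ty):
  def res(p):
    x,y,a,zp,ly,dy=p[:6]; L=np.array([[0,-.155,.25],[0,0,.165],[0,-.08+dy*ty,zp],[0,ly,.161]])
    c,s=np.cos(a),np.sin(a); W=L@np.array([[c,s,0],[-s,c,0],[0,0,1]])+[x,y,0]; r=[]
    for n,u,v,i in obs:
        o=np.array([165+u/4,(130 if n=="scene" else 150)+v/4])-.4
        o=o+off*(p[6:8] if n=="scene" else p[8:10])
        r+=list(proj(n,W[i])[0]-o)
    r+=list(p[6:]*.3)+[dy*100]
    if off: r+=[(x-.5762)*1000,(y+.0425)*500]
    return r
  return res
for off in(0,1):
  for ty in(0,1):
    s=least_squares(mk(off,ty),[.57,-.04,.22,.21,.07,0,0,0,0,0],x_scale=[.01,.01,.1,.01,.01,.01,1,1,1,1]); print(off,ty,s.cost,np.round(s.x,4)); 
print(np.round(s.fun[:16].reshape(-1,2),2))
```

```text
0 0 3.290377398297627 [ 0.5739 -0.0423  0.2224  0.212   0.0724  0.      0.      0.      0.
  0.    ]
0 1 1.3187259169406675 [ 0.5736 -0.0411  0.2229  0.212   0.0712 -0.0036  0.      0.      0.
  0.    ]
1 0 2.8296762658239265 [ 0.5761 -0.0421  0.2213  0.211   0.0725 -0.     -0.4794  1.0429  0.7122
  0.1269]
1 1 1.0389820363784923 [ 0.5761 -0.0419  0.2211  0.211   0.0713 -0.0034 -0.9293  0.9161  1.1231
  0.2688]
[[ 0.14 -0.56]
 [-0.04  0.25]
 [ 0.19 -0.01]
 [-0.37  0.4 ]
 [ 0.66 -0.3 ]
 [-0.33  0.31]
 [ 0.12  0.  ]
 [-0.35  0.01]]
```

Request:
drive_tool(motion=[[[0, 0, -1.3], [0, 0, 0]], [[0, 0, -1], [0, 0, 0]], [[0, 0, -1], [0, 0, 0]], [[0, 0, 0], [0, 0, 0]], [[0, 0, 0], [0, 0, 0]]])

```text
time_s: 14.05
position: [0.5763, -0.0423, 0.1744]
tcp_rot: [[-0.22, 0.975, 0.0], [0.975, 0.22, -0.0], [-0.0, 0.0, -1.0]]
force: [-0.0, -0.5, -3.9]
opening: 0.317
grasp_force: 30.0
```

Run:
```python
from h import *
import cv2
s=read_state(); print(s["position"],s["force"],s["opening"])
B=capture("side"); f=lambda b:np.clip(cv2.resize(b,None,fx=6,fy=6,interpolation=cv2.INTER_CUBIC)*1.4,0,255).astype('uint8')
b0=cv2.imread("pics/side0.png")[:,:,::-1]
cv2.imwrite("pics/v5.png",np.vstack([f(B[145:195,230:360]),f(b0[165:215,230:360])])[:,:,::-1])
cv2.imwrite("pics/side5.png",B[:,:,::-1])
for im in(b0,B):
    i=im.astype(int); m=(i[...,2]>i[...,0]+25)&(i[...,2]>i[...,1]+15); m[:,:230]=0;m[:,300:]=0;m[:140]=0;m[220:]=0
    print([(c,np.where(m[:,c])[0].max()) for c in range(240,262,2) if m[:,c].any()])
h=np.array([.5762,-.0423,.123]); print(proj("side",h),proj("side",h+[0,0,.0463]))
```

```text
[ 0.57625653 -0.04234451  0.17441968] [-0.01461702 -0.46323606 -3.91547129] 0.31659855610200816
[(242, np.int64(192)), (244, np.int64(193)), (246, np.int64(194)), (248, np.int64(195)), (250, np.int64(195)), (252, np.int64(196)), (254, np.int64(195)), (256, np.int64(194)), (258, np.int64(192))]
[(242, np.int64(172)), (244, np.int64(173)), (246, np.int64(174)), (248, np.int64(174)), (250, np.int64(175)), (252, np.int64(176)), (254, np.int64(175)), (256, np.int64(174)), (258, np.int64(173)), (260, np.int64(156))]
[[251.04972389 193.63440606]] [[251.32476874 173.57888497]]
```

View pics/v5.png

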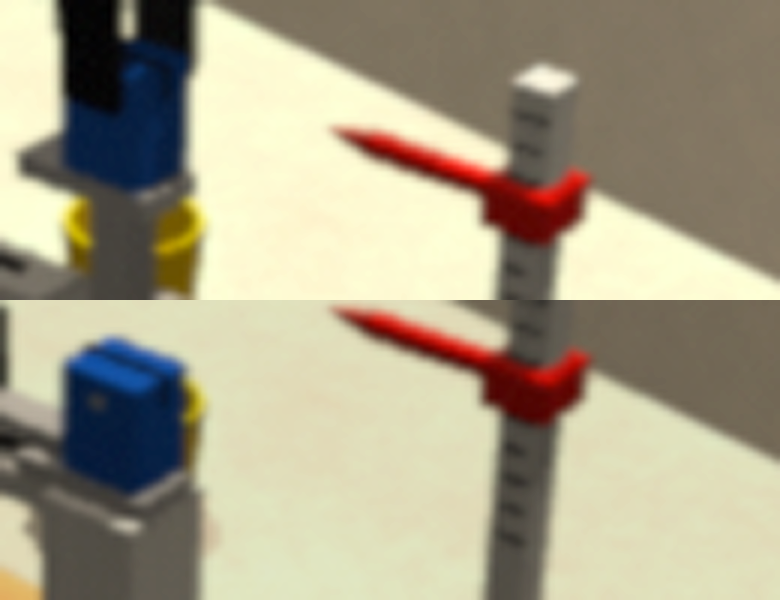

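The head has risen 20 px, as predicted for 46 mm. The pointer tip has not moved, at crop (333,130), and the post is still in its sleeve under a 30 N grip.

```bash
python3 -c "
from rig import *
print(hand_in())"
```

```text
the job is handed in; nothing more can be done
None
```

The job is handed in: the latch is back on its end stop, and the post is drawn up about 46 mm and still held, its head top at about 211 mm, where I measured the pointer tip (good to 1–2 mm); no verdict came back.

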